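# Take out the bayonet air filter and cover the open port

### The job

Turn the bayonet air filter counterclockwise as far as it goes, lift it out of its housing and stand it upright inside the steel parts tray. Then lift the dust cover up off its hook and lay it flat and centred over the open housing, so that the whole opening is covered. Set both down without dropping them, and leave the bottle, the jar and the screwdriver where they are.

Things in the scene. Friction and masses are not known exactly. Their poses are not given: they have to be found in the camera images.
- housing: Air filter housing, fixed: upright round aluminium pot, 116 mm across, 100 mm high, on a 150 x 130 mm plate, with a pipe stub reaching 100 mm out on +y. Origin: centre of its underside, z up. Its top is an 8 mm flange with a 57 mm hole and, hidden by the filter's cap, two notches (21 mm wide, out to 42 mm radius) towards +x and -x.
- housing_mouth (a point): Centre of the housing's mouth, in the plane of its top face (100 mm above the bench), on the housing's axes. The opening with its notches reaches 42 mm from here, the flange 58 mm.
- housing_ear (a point): Outer end of the +x one of two ears outside the housing's rim (12 mm wide, from 56 to 70 mm radius, 2 mm below the top face), at +x and -x. The line through both ears is the housing's x axis and shows where the notches are.
- filter: Loose bayonet air filter, 0.2 to 0.45 kg. Grey cap, 96 mm across, 8 mm thick, lying on the housing's top face, with a straight black grip bar on it. Origin: centre of the cap's underside, z up. It starts locked: the grip bar is 50 to 81 degrees clockwise (seen from above) of the ears' line. It turns freely counterclockwise to a stop about 4 degrees past the ears' line.
- filter_grip (a point): Point on the filter's axis, 31 mm above its origin, inside the grip bar: a good height for the TCP. The bar is 60 mm long along the filter's x axis, 14 mm wide along y and 34 mm high; its top is 42 mm above the filter's origin.
- filter_foot (a point): Centre of the flat foot of the paper cartridge (50 mm across) below the cap, 55 mm below the filter's origin; the filter can stand on it.
- filter_lug (a point): End of one of the filter's two lugs, under the ends of the grip bar along +x and -x: 10 mm wide, out to 37 mm radius, 11 to 19 mm below the filter's origin, so 3 mm of play under the flange. With the bar within about 8 degrees of the ears' line (also at the stop) the filter lifts straight out, 3 mm of room all round; otherwise the lugs hold it fast.
- tray: Open steel parts tray, fixed to the bench, 170 (x) x 150 (y) mm outside, 35 mm high, wall and floor 4 mm. Origin: centre of its underside; the inner floor is 4 mm above it, so that the standing filter's origin comes to 59 mm above it.
- hook: Hook stand, fixed: 160 x 100 x 8 mm base plate, a 12 mm round post 80 mm from the origin on +x, and from it a level round steel arm (8 mm thick, axis 170 mm above the bench) that runs in -x over the origin to 18 mm beyond it, then turns up. Origin: on the bench, under the place where the cover hangs.
- hook_tip (a point): Upturned tip of the hook, 26 mm from the hook's origin on -x; its top is 188 mm above the bench. The cover must rise more than 16 mm to clear it, then comes off towards the hook's -x; its disc is out from under the tip after about 90 mm.
- cover: Loose aluminium dust cover, 0.22 kg: round disc, 112 mm across, 6 mm thick, with an upright square stirrup handle. Origin: centre of the disc's underside, z up. It hangs level, the handle's top bar (66 to 72 mm above the origin) lying across the hook's arm within 6 mm of the hook's origin, disc's underside 108 mm above the bench.
- cover_grip (a point): Point midway between the handle's two flat legs, 48 mm above the cover's origin: place for the TCP. The legs are 14 mm wide along the cover's x and 58 mm apart over their outsides along y; hold them by the outsides, from above.
- bottle: Brown glass bottle, 62 mm across, 200 mm high, standing beyond the housing; origin: centre of its underside. Leave it.
- jar: Closed glass jar, 72 mm across, 75 mm high, standing beyond the housing; origin: centre of its underside. Leave it.
- screwdriver: Screwdriver, 190 mm long, lying on the bench crosswise beyond the housing; origin on its length, at bench height. Leave it.
Not all that is in view belongs to the job. Leave any turquoise look-alike of the cover alone.

How it is judged:
On the way, in this order (a step that is already met when the one before it is completed fails the run):
1. the filter is out of the housing, lifted clear above it (z of filter in the frame of housing above 0.16 m), for 0.05 s.
2. the filter stands upright in the tray, let go (x of filter in the frame of tray between -0.05 and 0.05 m and y of filter in the frame of tray between -0.04 and 0.04 m and z of filter in the frame of tray between 0.052 and 0.066 m and angle between filter's own z axis and vertical below 0.12 rad and contact force between the fingers and filter below 0.1 N and linear speed of filter below 0.03 m/s), for 0.2 s.
At the end, for the whole second after the job is handed in: The filter stands upright (within 7 degrees) on the tray's floor, its axis within 50 mm (tray x) and 40 mm (tray y) of the tray's centre; the dust cover lies flat (within 3.5 degrees, 4 mm) on the housing's top face, centred within 12 mm; both are at rest (x of filter in the frame of tray between -0.05 and 0.05 m and y of filter in the frame of tray between -0.04 and 0.04 m and z of filter in the frame of tray between 0.052 and 0.066 m and angle between filter's own z axis and vertical below 0.12 rad and horizontal distance between cover and housing_mouth below 0.012 m and z of cover in the frame of housing_mouth between -0.004 and 0.004 m and angle between cover's own z axis and vertical below 0.06 rad and linear speed of each of filter, cover below 0.02 m/s and angular speed of each of filter, cover below 0.2 rad/s); the robot touches nothing.
It fails at once if filter dropped: moving faster than 0.5 m/s without being held (a fall of more than about 13 mm) (linear speed of filter above 0.5 m/s and contact force between the fingers and filter below 0.1 N).
It fails at once if cover dropped: moving faster than 0.5 m/s without being held (a fall of more than about 13 mm) (linear speed of cover above 0.5 m/s and contact force between the fingers and cover below 0.1 N).
It fails at once if bottle moved more than 30 mm (distance of bottle from where it was at the start of the episode above 0.03 m).
It fails at once if jar moved more than 30 mm (distance of jar from where it was at the start of the episode above 0.03 m).
It fails at once if screwdriver moved more than 30 mm (distance of screwdriver from where it was at the start of the episode above 0.03 m).
It also fails if it takes over 56 s, if anything falls off the work surface, if the arm or the gripper's body presses on something with over 40 N, if the wrist force passes 120 N, or if a joint passes its speed limit or range.

### The arm

A 6-joint arm with a two-finger parallel gripper is mounted at the origin on the work surface. World frame = base frame: x ahead of the robot, y to its left, z up, the work surface at z = 0. Lengths are in m, angles in rad, forces in N, time in s.
With the tool pointing down it reaches from about 0.275 to 0.775 m from the base axis. Payload 14.6 kg.
Tool frame: the origin (TCP) lies between the finger pads, 19 mm behind the fingertips; this is the grasp point; z points along the fingers, y is the direction in which the jaws open and shut (so a half turn about z gives the same grasp; the last joint's range is limited). The gripper opens to 85 mm and grips with 20 to 120 N. Pads are 22 mm wide; open, the fingers measure 114 mm over their backs; the gripper's body (76 mm by 85 mm) begins 54 mm behind the grasp point. The pads swing forward as they close: fully open they stand 13 mm farther back than shut.
Start: joints at [-1.28, 0.263, -0.048, 1.259, 0, 1.415], TCP at [0.226, -0.474, 0.25] pointing down, gripper open.
Joint ranges: [-2.65, 2.65], [-0.89, 1.7], [-1.18, 1.37], [-2.13, 2.11], [-1.35, 1.29], [-3.14, 3.14]. Speed limits (rad/s): [1.89, 1.89, 2.57, 2.79, 3.14, 3.14].

### API

Orientations are given as [roll, pitch, yaw] about the fixed x, y, z axes, in that order (R = Rz(yaw) Ry(pitch) Rx(roll)).
In Python, from station import state, cams, env gives the robot as it stands. The module is installed in compiled form; this text tells all that it offers.
- The arm moves only by the shell command python3 -m jog 'ROWS' [OPENING] [FORCE]. ROWS is JSON, a list that holds one entry, the list of rows, each a list of 6 numbers: the shift along the tool's x, y, z in m, then the turn, a rotation vector about the tool's x, y, z in degrees. A call has 1 to 20 rows; each row is the pose to reach, as a shift and turn from the pose measured when the call began, along the tool's axes at that moment; what a row does not reach only later rows make up. A row lasts 1/10 s, in which the tool goes at most 50 mm and 8.59 degrees, less where a joint would pass 70% of its speed; a pose out of reach is approached as far as the arm can. A call with a gripper value outside its range is refused whole. OPENING is the finger opening in m, from 0 to 0.0854, set as the call begins (- or left out, the last holds). The fingers move at their own pace and stop on an object; FORCE is the grip in N (left out, the last holds). Time passes only in rows, so rows that repeat a pose let the fingers close. It gives the time, the measured TCP pose, the force and the opening at its end, in the units of the state.
- state(): the state, without advancing time (a new reading comes with each control period).
- cams.snapshot(name): name is "side" or "top" or "wrist"; returns the picture (384x512x3 uint8, red, green, blue); there is no depth.
- cams.camera_params(name): a dict with "fx", "fy", "cx", "cy" (pixels), "world_to_cam" (4x4, takes a point from world to camera coordinates). Camera axes: x right, y up, looking along -z (the intrinsics and any distortion apply to the point x, -y, -z); pixel columns grow to the right and rows downward; lengths in m; the calibration is good to about 2 mm. A picture is of the moment at which its call begins: read the wrist's pose just before it. camera_params takes no time and is no camera call; for the wrist camera it gives the pose at the moment of the call.
- env.finish_job(): hands the job in, once; it reports no verdict.
The state is a dict: "time_s": time; "joint_pos": joint angles; "joint_vel": joint speeds; "effort": joint torques, N m; "ee_pos": TCP position; "tool_rot": TCP orientation; "ft_force": force on the tool from outside, world axes, zero at the start; "wrist_torque": the same for the moment, N m; "width": finger opening in m.
Only numpy, scipy, OpenCV 4.12 (cv2) and the standard library are available. Lean on these libraries where they do the work, as an engineer would, in place of code of your own. Each camera call takes 0.05 s, during which the arm holds its last target. There are 200 camera calls.

## Working session

There is one attempt and no reset: what is moved stays moved. The work goes in short steps, Python scripts to look and compute and a shell command to move; the robot and the scene stay as the last step left them, time stands still between calls to the robot, and variables do not carry over. Pictures are saved under pics/ and viewed, about 8 in all and at most 12, crops included, and the job is handed in when it is done.

```bash
mkdir -p pics
cat > h.py <<'E'
import numpy as np, cv2
from station import state, cams, env
def snap(n,f):
    im=cams.snapshot(n); cv2.imwrite('pics/'+f+'.png',im[:,:,::-1]); return im
def ray(P,u,v):
    # returns origin, direction in world
    W=np.linalg.inv(P['world_to_cam'])
    d=np.array([(u-P['cx'])/P['fx'],-(v-P['cy'])/P['fy'],-1.])
    return W[:3,3],W[:3,:3]@d
def onz(P,u,v,z):
    o,d=ray(P,u,v); return o+d*(z-o[2])/d[2]
def pix(P,p):
    c=P['world_to_cam']@np.r_[p,1]; return np.array([P['cx']+P['fx']*c[0]/-c[2],P['cy']-P['fy']*c[1]/-c[2]])
E
python3 - <<'E'
from h import *
for n in('top','side'):
    im=snap(n,n+'0'); P=cams.camera_params(n); print(n,{k:(np.round(v,3).tolist() if hasattr(v,'shape') else v) for k,v in P.items()})
a=cv2.imread('pics/top0.png');cv2.imwrite('pics/top0b.png',cv2.resize(a,(800,600),interpolation=cv2.INTER_CUBIC))
s=state();print(s['time_s'],s['ee_pos'],s['tool_rot'])
E
```

```text
top {'fx': 360.01782640310034, 'fy': 360.01782640310034, 'cx': 250.55801120846616, 'cy': 193.51761987851262, 'world_to_cam': [[-0.011, -0.999, -0.039, 0.086], [0.993, -0.015, 0.118, -0.545], [-0.118, -0.038, 0.992, -0.933], [0.0, 0.0, 0.0, 1.0]]}
side {'fx': 351.393502014017, 'fy': 351.393502014017, 'cx': 256.1287618912258, 'cy': 188.5054054021323, 'world_to_cam': [[-0.937, -0.348, -0.024, 0.524], [0.194, -0.577, 0.793, -0.173], [-0.29, 0.739, 0.608, -0.922], [0.0, 0.0, 0.0, 1.0]]}
0.1 [ 0.2262843  -0.47348417  0.24956963] [-3.14066001e+00 -1.49989848e-04  4.45748651e-01]
```

View pics/top0b.png

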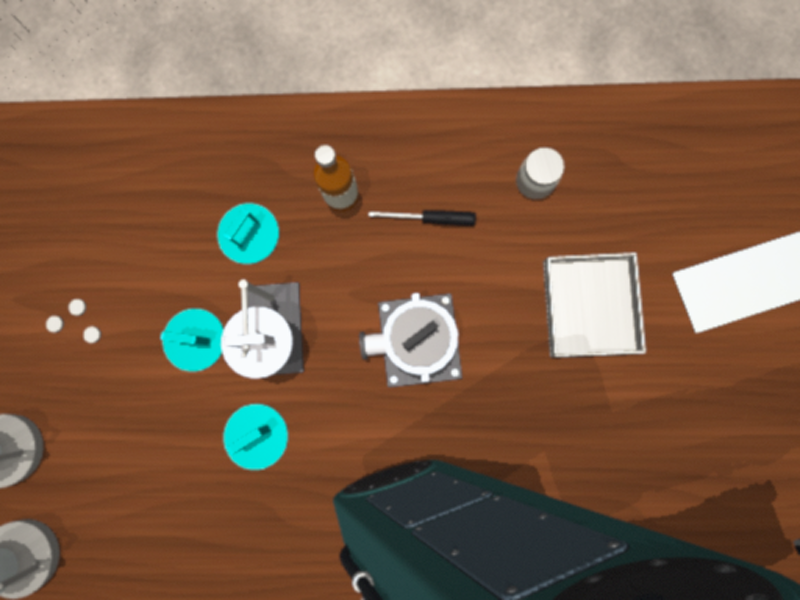

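View pics/side0.png

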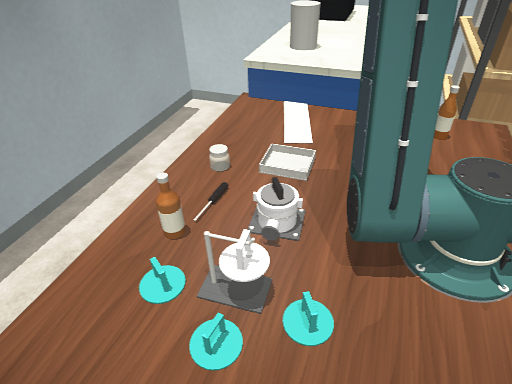

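Top view (800x600): the housing rim is at about (421,337), with ears at (416,297) and (425,377). The grip bar runs (405,348)–(438,323). The tray is centred near (595,305) and the cover disc near (257,342), with the hook post at (243,285). The turquoise discs are decoys.

Run:
```python
from h import *
P=cams.camera_params('top'); k=1.5625
def w(u,v,z): return np.round(onz(P,u/k,v/k,z),4)
print('rim',w(421,337,.1),'ears',w(416,295,.098),w(426,379,.098))
a,b=w(404,348,.15),w(438,323,.15);print('bar',a,b,(a+b)/2)
for c in [(547,256),(636,254),(645,353),(550,357)]:print('tray',w(*c,.035))
print('disc',w(257,342,.112),'post',w(243,285,.17))
P=cams.camera_params('wrist');print(np.round(P['world_to_cam'],3),P['fx'],P['cx'],P['cy'])
W=np.linalg.inv(P['world_to_cam']);print('cam pos',W[:3,3],state()['ee_pos'])
from scipy.spatial.transform import Rotation as R
print(R.from_euler('xyz',state()['tool_rot']).as_matrix().round(3))
```

```text
rim [0.482  0.0299 0.1   ] ears [0.5495 0.0368 0.098 ] [0.4159 0.0231 0.098 ]
bar [0.4631 0.0563 0.15  ] [0.4998 0.0048 0.15  ] [0.48145 0.03055 0.15   ]
tray [ 0.6217 -0.189   0.035 ]
tray [ 0.6224 -0.3393  0.035 ]
tray [ 0.4542 -0.3438  0.035 ]
tray [ 0.4493 -0.1866  0.035 ]
disc [0.4768 0.2889 0.112 ] post [0.5592 0.2954 0.17  ]
[[ 0.432 -0.902 -0.    -0.524]
 [ 0.863  0.413 -0.291  0.039]
 [ 0.262  0.125  0.957 -0.378]
 [ 0.     0.     0.     1.   ]] 307.020181181742 257.19622143104317 191.27672662579752
cam pos [ 0.29179999 -0.44131979  0.37301087] [ 0.2262843  -0.47348417  0.24956963]
[[ 0.902  0.431 -0.   ]
 [ 0.431 -0.902  0.001]
 [ 0.    -0.001 -1.   ]]
```

```bash
python3 -m jog '[[[0.448,-0.344,-0.01,0,0,-100],[0.448,-0.344,-0.01,0,0,-100],[0.448,-0.344,-0.01,0,0,-100],[0.448,-0.344,-0.01,0,0,-100],[0.448,-0.344,-0.01,0,0,-100],[0.448,-0.344,-0.01,0,0,-100],[0.448,-0.344,-0.01,0,0,-100],[0.448,-0.344,-0.01,0,0,-100],[0.448,-0.344,-0.01,0,0,-100],[0.448,-0.344,-0.01,0,0,-100],[0.448,-0.344,-0.01,0,0,-100],[0.448,-0.344,-0.01,0,0,-100],[0.448,-0.344,-0.01,0,0,-100],[0.448,-0.344,-0.01,0,0,-100],[0.448,-0.344,-0.01,0,0,-100],[0.448,-0.344,-0.01,0,0,-100],[0.448,-0.344,-0.01,0,0,-100],[0.448,-0.344,-0.01,0,0,-100],[0.448,-0.344,-0.01,0,0,-100],[0.448,-0.344,-0.01,0,0,-100]]]' 0.085 60
python3 - <<'E'
from h import *
s=state();print(s['time_s'],s['ee_pos'],np.degrees(s['tool_rot']),np.degrees(s['joint_pos']).round(1))
P=cams.camera_params('wrist');snap('wrist','w1');np.save('Pw1.npy',P['world_to_cam'])
snap('top','t1')
E
```

```text
time_s: 2.1
ee_pos: [0.4822, 0.03, 0.26]
tool_rot: [3.141, -0.001, 2.191]
ft_force: [-0.0, -0.4, 0.2]
width: 0.0851
2.1 [0.48215739 0.02996207 0.25995793] [ 1.79982665e+02 -5.31824395e-02  1.25523460e+02] [-6.1 10.8 -7.  72.2  0.1 48.3]
```

View pics/w1.png

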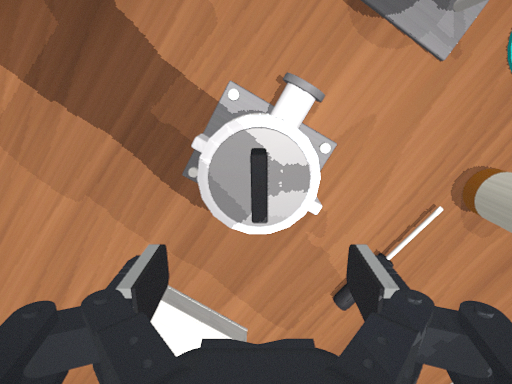

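Wrist view: the bar runs from about (259,150) to (260,222), and the ears are at (195,143) and (320,210). I'll measure these with masks.

Run:
```python
from h import *
im=cv2.imread('pics/w1.png'); P=cams.camera_params('wrist')
g=im.max(2); m=((g<70)).astype(np.uint8); m[:130]=0;m[235:]=0;m[:,:225]=0;m[:,300:]=0
n,l,st,c=cv2.connectedComponentsWithStats(m); i=1+st[1:,4].argmax(); print(st[i],c[i])
pts=np.argwhere(l==i)[:,::-1].astype(np.float32);r=cv2.minAreaRect(pts);print(r)
b=cv2.boxPoints(r); 
for q in b: print(q,onz(P,*q,.15).round(4))
v,u=im.shape[:2]
e=[onz(P,194,143,.098),onz(P,320,209,.098)];print(e,'ear mid',(e[0]+e[1])/2,np.degrees(np.arctan2(*(e[0]-e[1])[[1,0]])))
print('rim', (onz(P,197,172,.1)+onz(P,322,172,.1))/2,(onz(P,259,113,.1)+onz(P,259,235,.1))/2)
# tcp projection check
print(pix(P,np.array([.4822,.03,.15])),pix(P,np.array([.4822,.03,.26])))
cv2.imwrite('pics/w1c.png',cv2.resize(im[100:245,180:335],None,fx=4,fy=4,interpolation=cv2.INTER_CUBIC))
```

```text
[ 251  148   16   74 1131] [258.54553492 183.94606543]
((258.5, 184.49996948242188), (14.999998092651367, 72.99998474121094), 0.0)
[251.      220.99997] [0.4897 0.0093 0.15  ]
[251.      147.99997] [0.4551 0.0582 0.15  ]
[266.      147.99997] [0.4644 0.0648 0.15  ]
[266.      220.99997] [0.4997 0.0164 0.15  ]
[array([0.41327732, 0.02399857, 0.098     ]), array([0.5492909 , 0.04131876, 0.098     ])] ear mid [0.48128411 0.03265866 0.098     ] -172.74291888602087
rim [0.47847642 0.03733166 0.1       ] [0.48129099 0.03261618 0.1       ]
[258.31943954 196.31250738] [258.98652128 270.07683447]
```

View pics/w1c.png

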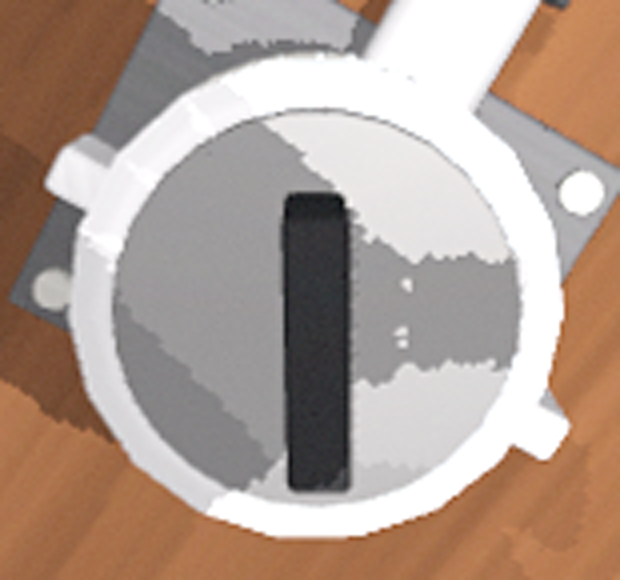

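```bash
python3 -m jog '[[[0.004,0.0005,0.04,0,0,0],[0.004,0.0005,0.08,0,0,0],[0.004,0.0005,0.11,0,0,0],[0.004,0.0005,0.121,0,0,0],[0.004,0.0005,0.121,0,0,0],[0.004,0.0005,0.121,0,0,0]]]' 0.06 60; python3 -m jog '[[[0,0,0,0,0,0],[0,0,0,0,0,0],[0,0,0,0,0,0],[0,0,0,0,0,0],[0,0,0,0,0,0],[0,0,0,0,0,0],[0,0,0,0,0,0],[0,0,0,0,0,0]]]' 0 50
python3 -c "
from h import *
s=state();print(s['wrist_torque'],s['ft_force'])"
```

```text
time_s: 2.8
ee_pos: [0.4809, 0.0336, 0.1402]
tool_rot: [3.14, -0.0, 2.191]
ft_force: [0.1, -0.2, 0.1]
width: 0.0602
time_s: 3.6
ee_pos: [0.4814, 0.0336, 0.1409]
tool_rot: [3.139, 0.001, 2.191]
ft_force: [-1.9, 0.1, 7.6]
width: 0.0131
[0.02255555 0.29510561 0.0609188 ] [-1.94404779  0.11815863  7.59803925]
```

```bash
python3 -m jog '[[[0,0,0,0,0,-6],[0,0,0,0,0,-12],[0,0,0,0,0,-18],[0,0,0,0,0,-24],[0,0,0,0,0,-30],[0,0,0,0,0,-36],[0,0,0,0,0,-42],[0,0,0,0,0,-48],[0,0,0,0,0,-53],[0,0,0,0,0,-57],[0,0,0,0,0,-59],[0,0,0,0,0,-60],[0,0,0,0,0,-60]]]'; python3 -c "
from h import *
s=state();print(s['wrist_torque'],s['ft_force'],np.degrees(s['tool_rot']))"
python3 -m jog '[[[0,0,0,0,0,-1],[0,0,0,0,0,-2],[0,0,0,0,0,-3],[0,0,0,0,0,-4],[0,0,0,0,0,-5],[0,0,0,0,0,-6],[0,0,0,0,0,-6]]]'
python3 -c "
from h import *
s=state();print(s['wrist_torque'],s['ft_force'],np.degrees(s['tool_rot']))
snap('wrist','w2')"
```

```text
time_s: 4.9
ee_pos: [0.4814, 0.0335, 0.141]
tool_rot: [3.141, 0.003, -3.045]
ft_force: [-0.5, -0.8, -1.8]
width: 0.0126
[-0.10493584  0.06762529  0.05371656] [-0.47974057 -0.84654312 -1.81062149] [ 1.79989975e+02  1.45081270e-01 -1.74467104e+02]
time_s: 5.6
ee_pos: [0.482, 0.0325, 0.1413]
tool_rot: [-3.139, 0.003, -2.941]
ft_force: [2.4, -8.6, -0.2]
width: 0.0128
[-1.92685396 -0.36649177 -1.07272319] [ 2.35482954 -8.5945956  -0.15726846] [-179.84870199    0.18159747 -168.50458828]
```

View pics/w2.png

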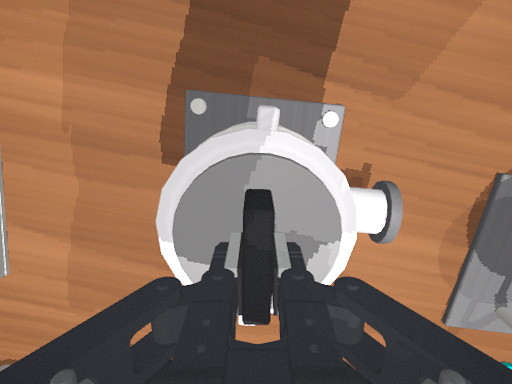

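The bar now stands about 4–5° counterclockwise of the ear at (267,118), and torque has built up, so the filter is at its stop. I'll back off about 1.5° and lift.

```bash
python3 -m jog '[[[0,0.0005,0,0,0,1.5],[0,0.0005,0,0,0,1.5],[0,0.0005,-0.005,0,0,1.5],[0,0.0005,-0.01,0,0,1.5],[0,0.0005,-0.015,0,0,1.5],[0,0.0005,-0.02,0,0,1.5]]]'; 
python3 -c "
from h import *
s=state();print(s['wrist_torque'],s['ft_force'],np.degrees(s['tool_rot']))"
```

```text
time_s: 6.25
ee_pos: [0.4817, 0.0333, 0.1616]
tool_rot: [-3.14, 0.003, -2.967]
ft_force: [0.2, 0.4, -1.8]
width: 0.0128
[-0.00749745 -0.01457943  0.02078533] [ 0.24728955  0.36328089 -1.83532571] [-179.89257311    0.18481777 -169.99404343]
```

```bash
python3 -m jog '[[[0,0,-0.03,0,0,0],[0,0,-0.06,0,0,0],[0,0,-0.09,0,0,0],[0,0,-0.11,0,0,0],[0,0,-0.11,0,0,0],[0,-0.02,-0.11,0,0,0],[0,-0.05,-0.11,0,0,0],[-0.001,-0.09,-0.11,0,0,0],[-0.001,-0.13,-0.11,0,0,0],[-0.002,-0.17,-0.11,0,0,0],[-0.003,-0.21,-0.11,0,0,0],[-0.003,-0.25,-0.11,0,0,0],[-0.003,-0.28,-0.11,0,0,0],[-0.003,-0.296,-0.11,0,0,0],[-0.003,-0.303,-0.11,0,0,0],[-0.003,-0.303,-0.11,0,0,0],[-0.003,-0.303,-0.11,0,0,0]]]'; 
python3 -c "
from h import *
s=state();print(s['wrist_torque'],s['ft_force'],np.degrees(s['tool_rot']))
snap('top','t2');snap('side','s2')
a=cv2.imread('pics/top0.png')[120:280,330:450];b=cv2.imread('pics/t2.png')[120:280,330:450];c=cv2.imread('pics/s2.png')[100:260,200:360]
cv2.imwrite('pics/c2.png',cv2.resize(np.hstack([a[:160],b,c]),None,fx=2,fy=2))"
```

```text
time_s: 7.95
ee_pos: [0.5368, -0.2633, 0.2721]
tool_rot: [-3.14, 0.003, -2.966]
ft_force: [-0.5, 0.3, -1.5]
width: 0.0131
[ 0.03419394 -0.02099592 -0.06099275] [-0.487752    0.30451094 -1.53774729] [-1.79918980e+02  1.78196428e-01 -1.69945299e+02]
```

View pics/c2.png

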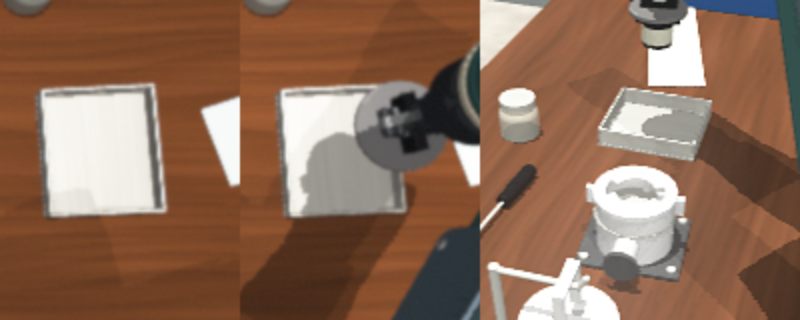

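The filter is held upright over the tray, with only parallax offset in the top view. I'll lower it.

```bash
python3 -m jog '[[[0,-0.001,0.03,0,0,0],[0,-0.001,0.07,0,0,0],[0,-0.001,0.11,0,0,0],[0,-0.001,0.14,0,0,0],[0,-0.001,0.155,0,0,0],[0,-0.001,0.162,0,0,0],[0,-0.001,0.166,0,0,0],[0,-0.001,0.168,0,0,0],[0,-0.001,0.168,0,0,0],[0,-0.001,0.168,0,0,0]]]'
python3 -m jog '[[[0,0,0.002,0,0,0],[0,0,0.003,0,0,0],[0,0,0.004,0,0,0],[0,0,0.004,0,0,0],[0,0,0.004,0,0,0]]]'
```

```text
time_s: 9.05
ee_pos: [0.538, -0.2646, 0.1052]
tool_rot: [-3.139, 0.004, -2.966]
ft_force: [-0.5, -0.4, -1.2]
width: 0.0127
time_s: 9.55
ee_pos: [0.538, -0.2647, 0.1011]
tool_rot: [-3.139, 0.004, -2.966]
ft_force: [0.2, -1.0, -2.2]
width: 0.0128
```

```bash
python3 -m jog '[[[0,0,0.001,0,0,0],[0,0,0.001,0,0,0],[0,0,0.002,0,0,0],[0,0,0.002,0,0,0],[0,0,0.003,0,0,0],[0,0,0.003,0,0,0]]]'
```

```text
time_s: 10.15
ee_pos: [0.5384, -0.2649, 0.0999]
tool_rot: [-3.137, 0.006, -2.966]
ft_force: [-4.9, 2.4, 23.3]
width: 0.0128
```

```bash
python3 -m jog '[[[0,0,0,0,0,0],[0,0,0,0,0,0]]]'; python3 -m jog '[[[0,0,0,0,0,0],[0,0,0,0,0,0],[0,0,0,0,0,0],[0,0,0,0,0,0],[0,0,0,0,0,0],[0,0,-0.02,0,0,0],[0,0,-0.06,0,0,0],[0,0,-0.1,0,0,0],[0,0,-0.14,0,0,0],[0,0,-0.17,0,0,0],[0,0,-0.17,0,0,0]]]' 0.06
python3 -c "
from h import *
print(np.degrees(state()['joint_pos']).round(1))
snap('wrist','w3')"
```

```text
time_s: 10.35
ee_pos: [0.5385, -0.2649, 0.1002]
tool_rot: [-3.137, 0.006, -2.966]
ft_force: [-0.8, 0.2, -1.3]
width: 0.0129
time_s: 11.45
ee_pos: [0.5384, -0.265, 0.2742]
tool_rot: [-3.133, 0.011, -2.966]
ft_force: [-0.4, 0.0, -0.1]
width: 0.06
[-34.   21.8  11.1  78.5   0.1 -44.1]
```

View pics/w3.png

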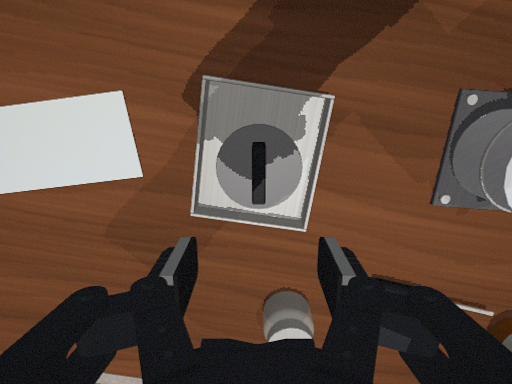

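The filter stands upright in the tray, with its cap at about (259,165). Next is the cover.

```bash
python3 -m jog '[[[-0.037,0.556,-0.026,-0.5,0.6,5.6],[-0.037,0.556,-0.026,-0.5,0.6,5.6],[-0.037,0.556,-0.026,-0.5,0.6,5.6],[-0.037,0.556,-0.026,-0.5,0.6,5.6],[-0.037,0.556,-0.026,-0.5,0.6,5.6],[-0.037,0.556,-0.026,-0.5,0.6,5.6],[-0.037,0.556,-0.026,-0.5,0.6,5.6],[-0.037,0.556,-0.026,-0.5,0.6,5.6],[-0.037,0.556,-0.026,-0.5,0.6,5.6],[-0.037,0.556,-0.026,-0.5,0.6,5.6],[-0.037,0.556,-0.026,-0.5,0.6,5.6],[-0.037,0.556,-0.026,-0.5,0.6,5.6],[-0.037,0.556,-0.026,-0.5,0.6,5.6],[-0.037,0.556,-0.026,-0.5,0.6,5.6],[-0.037,0.556,-0.026,-0.5,0.6,5.6],[-0.037,0.556,-0.026,-0.5,0.6,5.6]]]' 0.085 60
python3 - <<'E'
from h import *
s=state();print(s['ee_pos'],np.degrees(s['tool_rot']))
P=cams.camera_params('wrist');im=snap('wrist','w4');np.save('Pw4.npy',P['world_to_cam'])
print(P['fx'],P['cx'],P['cy'],pix(P,np.array([.4768,.2889,.178])))
cv2.imwrite('pics/w4c.png',cv2.resize(im[50:300,110:410,::-1],None,fx=2.4,fy=2.4,interpolation=cv2.INTER_CUBIC))
E
```

```text
time_s: 13.1
ee_pos: [0.4772, 0.2881, 0.2943]
tool_rot: [3.14, -0.002, -3.065]
ft_force: [-0.3, -0.9, -0.5]
width: 0.0851
[0.47720863 0.28807007 0.29427555] [ 1.79882044e+02 -9.59235712e-02 -1.75622602e+02]
307.020181181742 257.19622143104317 191.27672662579752 [257.59942106 194.20142266]
```

View pics/w4c.png

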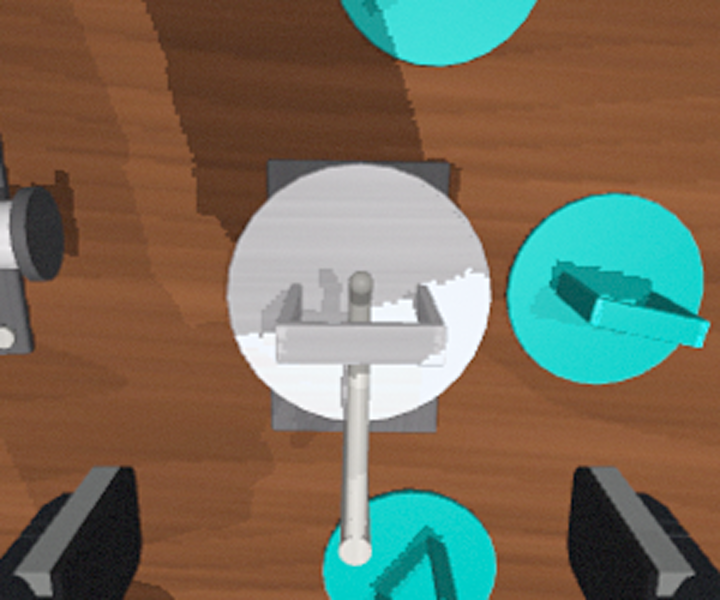

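The handle's top bar spans crop (277,325)–(445,362), with no visible skew against the jaws. The disc is centred at about (359,292).

Run:
```python
from h import *
P=cams.camera_params('wrist');f=lambda u,v,z:onz(P,110+u/2.4,50+v/2.4,z).round(4)
a=f(277,325,.18);b=f(445,325,.18);c=f(277,362,.18);d=f(445,362,.18)
print('bar',(a+b+c+d)/4,b-a,c-a,'disc',(f(228,292,.113)+f(490,292,.113))/2,(f(359,164,.113)+f(359,420,.111))/2,'hooktip',f(361,283,.188),'post',f(355,551,.174))
s=state();print(s['ee_pos'])
```

```text
bar [0.475175 0.29125  0.18    ] [-0.0043  0.0562  0.    ] [0.0131 0.0007 0.    ] disc [0.47285 0.29095 0.113  ] [0.47615 0.2912  0.112  ] hooktip [0.4526 0.2893 0.188 ] post [0.559  0.2958 0.174 ]
[0.47715579 0.28824572 0.29432873]
```

```bash
python3 -m jog '[[[0.0015,0.003,0,0,0,0],[0.0015,0.003,0.04,0,0,0],[0.0015,0.003,0.08,0,0,0],[0.0015,0.003,0.115,0,0,0],[0.0015,0.003,0.132,0,0,0],[0.0015,0.003,0.138,0,0,0],[0.0015,0.003,0.138,0,0,0],[0.0015,0.003,0.138,0,0,0]]]' 0.085
python3 -m jog '[[[0,0,0,0,0,0],[0,0,0,0,0,0],[0,0,0,0,0,0],[0,0,0,0,0,0],[0,0,0,0,0,0],[0,0,0,0,0,0],[0,0,0,0,0,0]]]' 0.03 60
```

```text
time_s: 13.95
ee_pos: [0.4757, 0.2916, 0.1575]
tool_rot: [3.139, -0.0, -3.065]
ft_force: [0.3, 0.8, -0.6]
width: 0.0852
time_s: 14.65
ee_pos: [0.4763, 0.292, 0.1586]
tool_rot: [3.138, 0.002, -3.065]
ft_force: [-0.2, 1.2, 7.1]
width: 0.0573
```

```bash
python3 -m jog '[[[0,0,-0.008,0,0,0],[0,0,-0.016,0,0,0],[0,0,-0.024,0,0,0],[0,0,-0.03,0,0,0],[0,0,-0.03,0,0,0]]]'
python3 -m jog '[[[0.005,0,0,0,0,0],[0.015,0,0,0,0,0],[0.025,0,0,0,0,0],[0.035,0,0,0,0,0],[0.045,0,0,0,0,0],[0.055,0,0,0,0,0],[0.07,0,0,0,0,0],[0.085,0,0,0,0,0],[0.1,0,0,0,0,0],[0.112,0,0,0,0,0],[0.12,0,0,0,0,0],[0.12,0,0,0,0,0],[0.12,0,0,0,0,0]]]'
python3 - <<'E'
from h import *
snap('wrist','w5'); im=snap('top','t5')
E
```

```text
time_s: 15.15
ee_pos: [0.4766, 0.292, 0.1896]
tool_rot: [3.137, 0.003, -3.065]
ft_force: [-0.8, -0.3, -3.4]
width: 0.057
time_s: 16.45
ee_pos: [0.3573, 0.283, 0.1893]
tool_rot: [3.137, 0.004, -3.065]
ft_force: [0.4, 0.5, -2.9]
width: 0.0572
```

View pics/w5.png

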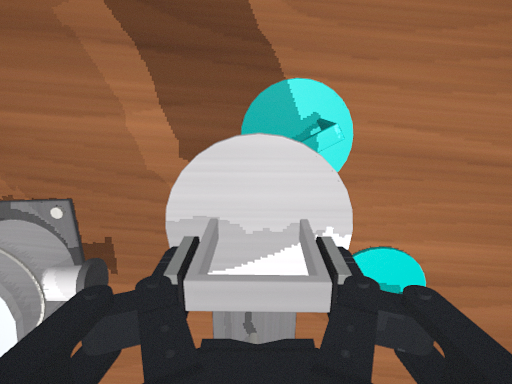

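Run:
```python
from h import *
from scipy.optimize import least_squares
P=cams.camera_params('wrist');im=cv2.imread('pics/w5.png').astype(int)
s=state();p=s['ee_pos'];print(p)
z=p[2]-.0446
pts=[onz(P,u,v,z)[:2] for u,v in [(166,218),(352.5,218),(259,133),(180,175),(339,175)]]
r=least_squares(lambda c:[np.hypot(*(q-c))-.056 for q in pts],p[:2]);print(r.x,r.fun.round(4),'off',r.x-p[:2])
c=r.x;t=np.array([.4815,.0325]);y=s['tool_rot'][2];d=t-c;print('d',d,'tool',d@[np.cos(y),np.sin(y)],d@[np.sin(y),-np.cos(y)])
```

```text
[0.35751761 0.28294025 0.18918099]
[0.35685288 0.28473988] [-0.0008 -0.0008  0.0006 -0.0003 -0.0003] off [-0.00066473  0.00179963]
d [ 0.12464712 -0.25223988] tool -0.10505673948010653 -0.26100755370884693
```

```bash
python3 -m jog '[[[0,-0.02,-0.01,0,0,0],[0,-0.05,-0.02,0,0,0],[0,-0.085,-0.02,0,0,0],[0,-0.12,-0.02,0,0,0],[-0.02,-0.15,-0.02,0,0,0],[-0.045,-0.18,-0.02,0,0,0],[-0.07,-0.21,-0.02,0,0,0],[-0.09,-0.235,-0.02,0,0,0],[-0.102,-0.25,-0.02,0,0,0],[-0.105,-0.258,-0.02,0,0,0],[-0.105,-0.2605,-0.02,0,0,0],[-0.105,-0.2605,-0.02,0,0,0],[-0.105,-0.2605,-0.02,0,0,0]]]'
python3 - <<'E'
from h import *
s=state();print(s['ee_pos'],s['tool_rot'])
a=snap('wrist','w6'); b=snap('side','s6')
cv2.imwrite('pics/c6.png',np.hstack([a[:,:,::-1],cv2.resize(b[120:290,190:350,::-1],None,fx=1.75,fy=384/170)]))
E
```

```text
time_s: 17.85
ee_pos: [0.4813, 0.0319, 0.2086]
tool_rot: [3.137, 0.003, -3.064]
ft_force: [-0.4, -0.6, -1.6]
width: 0.0573
[0.48133361 0.03191371 0.20858166] [ 3.13718592  0.00332559 -3.06436391]
```

View pics/c6.png

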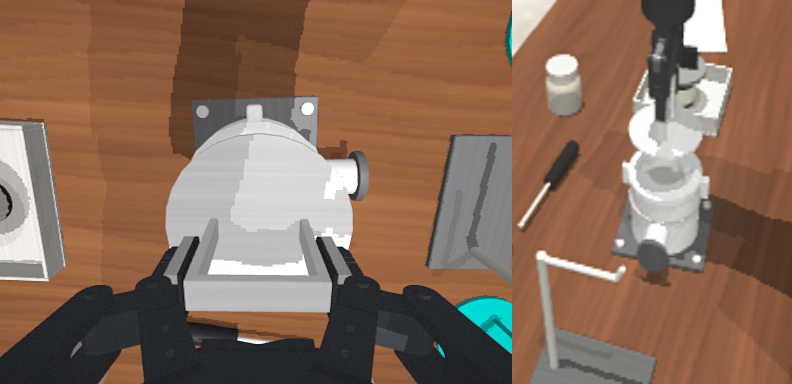

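The cover is over the housing, with ear, pipe and rim lying symmetrically beneath it. I'll lower it.

```bash
python3 -m jog '[[[0,0,0.015,0,0,0],[0,0,0.03,0,0,0],[0,0,0.042,0,0,0],[0,0,0.05,0,0,0],[0,0,0.054,0,0,0],[0,0,0.0555,0,0,0],[0,0,0.0555,0,0,0]]]'
python3 -m jog '[[[0,0,0.001,0,0,0],[0,0,0.0015,0,0,0],[0,0,0.002,0,0,0],[0,0,0.0025,0,0,0],[0,0,0.003,0,0,0],[0,0,0.003,0,0,0]]]'
```

```text
time_s: 18.65
ee_pos: [0.4818, 0.0321, 0.1534]
tool_rot: [3.137, 0.004, -3.064]
ft_force: [-0.9, 0.1, -2.5]
width: 0.0571
time_s: 19.25
ee_pos: [0.4822, 0.0323, 0.1514]
tool_rot: [3.138, 0.005, -3.064]
ft_force: [-5.5, 3.2, 15.7]
width: 0.0576
```

```bash
python3 -m jog '[[[0,0,0,0,0,0],[0,0,0,0,0,0]]]'; python3 -m jog '[[[0,0,0,0,0,0],[0,0,0,0,0,0],[0,0,0,0,0,0],[0,0,0,0,0,0],[0,0,0,0,0,0],[0,0,0,0,0,0]]]' 0.085; python3 -m jog '[[[0,0,-0.01,0,0,0],[0,0,-0.03,0,0,0],[0,0,-0.06,0,0,0],[0,0,-0.1,0,0,0],[0,0,-0.13,0,0,0],[0,0,-0.15,0,0,0],[0,0,-0.15,0,0,0],[0,0,-0.15,0,0,0]]]'
python3 - <<'E'
from h import *
s=state();print(s['ee_pos'],s['tool_rot'],s['width'],s['ft_force'])
a=snap('wrist','w7'); b=snap('side','s7')
cv2.imwrite('pics/c7.png',np.hstack([cv2.resize(a[60:300,130:390,::-1],(512,473)),cv2.resize(b[130:290,200:340,::-1],(280,473))]))
E
```

```text
time_s: 19.45
ee_pos: [0.4823, 0.0322, 0.1516]
tool_rot: [3.138, 0.006, -3.064]
ft_force: [0.3, 0.2, 1.5]
width: 0.0572
time_s: 20.05
ee_pos: [0.4823, 0.0323, 0.1516]
tool_rot: [3.138, 0.006, -3.064]
ft_force: [0.2, -0.6, 1.0]
width: 0.0852
time_s: 20.85
ee_pos: [0.4815, 0.0316, 0.3018]
tool_rot: [3.138, 0.007, -3.064]
ft_force: [-1.1, 0.1, -0.3]
width: 0.0847
[0.48149562 0.03159031 0.3018335 ] [ 3.13783869  0.00654797 -3.06406117] 0.08474664078233123 [-1.1364614   0.14684458 -0.29300062]
```

View pics/c7.png

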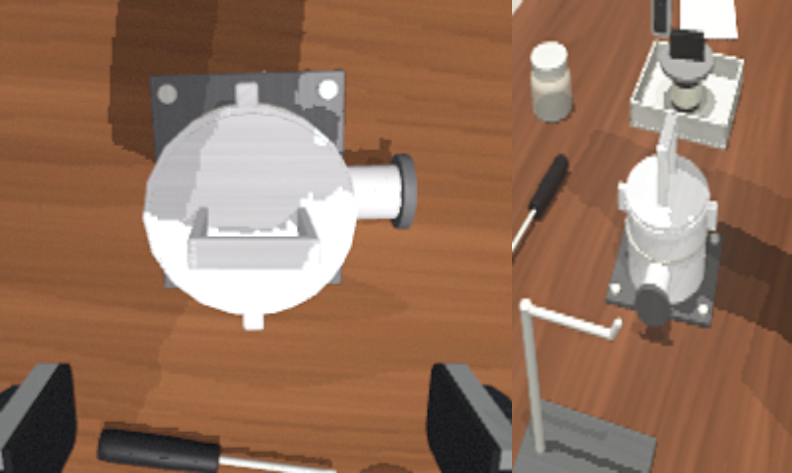

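Run:
```python
from h import *
P=cams.camera_params('wrist');k=512/260
f=lambda u,v,z:onz(P,130+u/k,60+v/k,z)
e=(f(247,83,.098)+f(254,330,.098))/2
d=(f(250,101.5,.106)+f(250,315,.106))/2;l=(f(144,207,.106)+f(357,207,.106))/2
print('ears',e,'disc rows',d,'disc cols',l)
print(pix(P,np.array([.482,.032,.106])))
```

```text
ears [0.47995239 0.03270785 0.098     ] disc rows [0.47807132 0.03214731 0.106     ] disc cols [0.47427231 0.03214976 0.106     ]
[256.52670131 172.21282565]
```

```bash
python3 -c "
from h import *
env.finish_job(); print(state()['time_s'])"
```

```text
the job is handed in; nothing more can be done
the job is handed in; nothing more can be done
```

I turned the filter about 65° counterclockwise to its stop, felt as a torque rise. I then lifted it out and stood it in the steel tray. After that I took the cover up off its hook, carried it clear of the tip and laid it on the housing. I handed the job in at about 21 s of the 56 s allowed; the hand-in gives no verdict.

- **Filter:** the last pictures show it upright in the tray. I let it go about 1–2 mm from the measured tray centre.
- **Cover:** it lies flat on the housing. The wrist camera puts its centre about 2 mm from the midpoint of the ears. That is well inside the 12 mm limit and about as fine as the calibration allows.
- **Grip height:** I held the filter about 10 mm higher on the bar than recommended, because I aimed for the wrong height. The grip held throughout.
- **Other objects:** I never touched the bottle, jar, screwdriver or turquoise covers, but I only checked this by eye in the pictures. The gripper finished open, 0.30 m above the bench and clear of everything.
- **Disagreement:** two ways of measuring the cover's centre differed by 4 mm in x. I trusted the one through the disc's top and bottom edges, because the other used points not quite on the diameter.

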